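# Angle the carved rail past the raised bench dog into its bay

## Task

Push the carved walnut rail into the bay of the holding board, working it in behind the raised dog one end after the other, so that it lies flat on the board between the two end stops with its long side flush against the back fence, ready to be wedged. Do it by pushing with the fingertips: do not pick the rail up or raise an end of it. Leave the wedge, hammer, scriber and small carved box where they are, then take the hand away.

Things in the scene. Friction and masses are not known exactly. Their poses are not given: they have to be found in the camera images.
- rail: Loose dark walnut rail, 300 x 40 x 30 mm (long x wide x high), square ends, carved rosettes on top, 0.17 to 0.34 kg; slides under a push of a few newtons. Origin: centre of its underside; x along its length, y across, z up. Its ends are alike. It starts flat on the board, on the robot's side of the raised dog.
- board: Fixed plywood holding board, 300 mm (its x) by 500 mm (its y), 18 mm thick, on the table. Origin: centre of its underside; x points away from the robot to the back fence, y along the fence, z up; turned up to 0.2 rad. Dark holes in it and a second dog let down flush do not catch the rail.
- fence_mid (a point): Middle of the foot of the back fence's working face, on the board's top, at board (x, y) = (110, 0) mm. The wooden fence is straight along board y, 440 mm long, stands 20 mm above the board's top and is 36 mm thick, behind that face.
- stop_left (a point): Foot of the inner face of the end stop on the board's +y side, where it meets the fence: board (110, +165) mm. The stop block reaches 50 mm from the fence towards the robot (board x 60 to 110 mm), is 26 mm wide and stands 20 mm above the board's top.
- stop_right (a point): The same for the end stop on the board's -y side: board (110, -165) mm. The bay is the space in front of the fence between the two stops, 330 mm long.
- peg: The raised bench dog: fixed round steel post, 20 mm diameter, 42 mm high above the board's top. Origin on its axis at table height, at board x = 40 mm, y = +115 or -115 mm. It leaves 60 mm to the fence face, and 270 mm to the stop at the bay's other end: the rail cannot go straight in. The rail may rub on it.
- wedge: Bystander: loose pale wooden wedge, 80 x 22 mm, 16 mm high at its thick end, lying on the board outside the end stop on the board's +y side, its length along board x. Origin: centre of its underside.
- hammer: Bystander: loose hammer with blue head and pale wooden handle, lying on the table to the left of the board. Origin: underside of the tool.
- scriber: Bystander: loose scriber with a wooden handle, lying on the table to the right of the board. Origin: underside of the tool.
- keepsake: Bystander: loose small lidded carved walnut box, 94 x 94 mm, 136 mm high, on the table far to the right. Origin: centre of its underside.

How it is judged:
By the outcome, as a careful person would: the job done as asked, in the order asked, and still so for the second after the job is handed in, with the robot touching nothing.
It also fails if it takes over 72 s, if anything falls off the work surface, if the arm or the gripper's body presses on something with over 40 N, if the wrist force passes 120 N, or if a joint passes its speed limit or range.

## Robot

A 7-joint arm with a two-finger parallel gripper is mounted at the origin on the work surface. World frame = base frame: x ahead of the robot, y to its left, z up, the work surface at z = 0. Lengths are in m, angles in rad, forces in N, time in s.
With the tool pointing down it reaches from about 0.35 to 0.9 m from the base axis. Payload 19.9 kg.
Tool frame: the origin (TCP) lies between the finger pads; the fingertips stand 19 mm ahead of it and the grasp point (between the pads) is the TCP; z points along the fingers, y is the line along which they close (so a half turn about z gives the same grasp; the last joint's range is limited). The gripper opens to 94 mm and grips with 3 to 60 N. Pads are 16 mm wide; open, the fingers measure 119 mm over their backs; the gripper's body (75 mm by 177 mm) begins 78 mm behind the grasp point.
Start: joints at [-1.143, 0.417, -0.01, 1.614, 0.005, 1.111, -0.053], TCP at [0.283, 0.557, 0.204] pointing down, gripper open.
Joint ranges: [-2.81, 2.81], [-0.39, 2.02], [-1.27, 1.25], [0.06, 2.57], [-1.19, 4.33], [0.19, 2], [-2.82, 2.82]. Speed limits (rad/s): [1.89, 1.89, 2.39, 2.39, 3.01, 3.01, 3.01].

## Interface

Orientations are given as a 3x3 rotation matrix whose columns are the frame's x, y, z axes.
In Python, from rig import robot gives the robot as it stands. Calls block until the motion is done:
- robot.move_ptp(position, orientation): joint-space move of the TCP to a pose.
- robot.move_linear(position, velocity=0.15, frame=None, threshold=None): straight line of the TCP; frame=None keeps the orientation; velocity is the mean speed in m/s. With threshold (N) it stops when the force on the tool has changed by that much, and returns True; else False.
- robot.goto_joints(angles): joint-space move.
- robot.gripper_to(opening): finger opening in m; the grip force is fixed at half the most; returns when the fingers have stopped.
- robot.pause(seconds).
- robot.ik(position, orientation): joint angles nearest the present ones, or None.
- robot.get_state(): the state.
- robot.grab_frame(name): name is "scene" or "side" or "wrist"; returns the picture (420x560x3 uint8, red, green, blue); there is no depth.
- robot.camera_info(name): a dict with "fx", "fy", "cx", "cy" (pixels), "rvec" (rotation vector, rad) and "tvec" (3), from world to camera coordinates, as OpenCV has them. Camera axes: x right, y down, z forward; pixel columns grow to the right and rows downward; lengths in m; the calibration is good to about 2 mm. A picture is of the moment at which its call begins: read the wrist's pose just before it. camera_info takes no time and is no camera call; for the wrist camera it gives the pose at the moment of the call.
A pose or a line that the arm cannot do raises robot.PlanningError and nothing moves.
- robot.sign_off(): hands the job in; it is judged then, once.
The state is a dict: "time": time; "qpos": joint angles; "joint_vel": joint speeds; "effort": joint torques, N m; "ee_pos": TCP position; "tool_rot": TCP orientation; "force": force on the tool from outside, world axes, zero at the start; "moment": the same for the moment, N m; "opening": finger opening in m; "grasp_force": force on a finger pad.
Only numpy, scipy, OpenCV 4.12 (cv2) and the standard library are available. Lean on these libraries where they do the work, as an engineer would, in place of code of your own. Each camera call takes 0.05 s, during which the arm holds its last target. There are 200 camera calls.

## Working session

There is one attempt and no reset: what is moved stays moved. The work goes in short steps, each a Python script; the robot and the scene stay as the last script left them, time stands still between calls to the robot, and variables do not carry over. Pictures are saved under pics/ and viewed, at most 10 in all, crops included, and the job is handed in when it is done.

```bash
mkdir -p pics; ls
python3 - <<'E'
from rig import robot
import cv2
for n in("scene","side"):
    im=robot.grab_frame(n); cv2.imwrite(f"pics/{n}0.png",im[:,:,::-1])
    print(n,robot.camera_info(n))
print(robot.get_state())
E
```

```text
pics
scene {'fx': 476.7302002468642, 'fy': 476.7302002468642, 'cx': 283.39219555286536, 'cy': 204.33064337096317, 'rvec': array([ 1.62749108,  2.10294004, -0.72882968]), 'tvec': array([ 0.19924073, -0.38436507,  1.63638291])}
side {'fx': 406.3969740357772, 'fy': 406.3969740357772, 'cx': 277.5586818994677, 'cy': 202.9173467492112, 'rvec': array([ 2.16763939, -0.12884568,  0.06145379]), 'tvec': array([-0.55008523,  0.0480321 ,  1.27271594])}
{'time': 0.1, 'qpos': array([-1.14251431,  0.41790824, -0.01028075,  1.61411891,  0.00467301,
        1.11069159, -0.05299589]), 'joint_vel': array([ 6.86820303e-05, -3.17267039e-03, -2.07383815e-03, -2.06635640e-03,
        5.34022643e-04,  9.62624337e-04, -5.45191076e-04]), 'effort': array([ 2.58779473e-03, -8.52588630e+01,  6.41263369e-01, -4.26693535e+01,
       -4.87377355e-02,  1.64451700e-02,  1.26220561e-04]), 'ee_pos': array([0.2827916 , 0.55697721, 0.20298964]), 'tool_rot': array([[-8.91657854e-01,  4.52709711e-01, -4.34878009e-04],
       [ 4.52709914e-01,  8.91657282e-01, -1.01280900e-03],
       [-7.07463263e-05, -1.09995269e-03, -9.99999393e-01]]), 'force': array([-0.61816439,  0.26728113, -0.8546284 ]), 'moment': array([ 0.01405277,  0.02789656, -0.01204723]), 'grasp_force': 0.0, 'opening': 0.09418208635123343}
```

View pics/scene0.png

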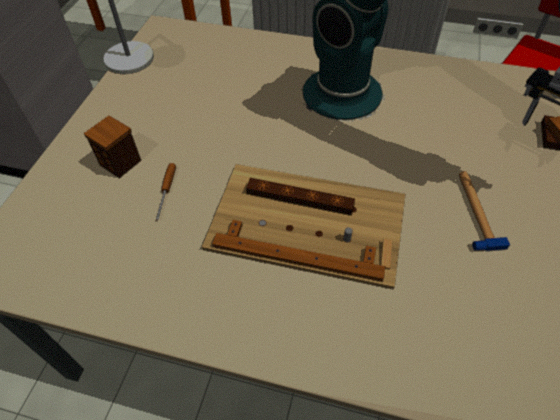

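View pics/side0.png

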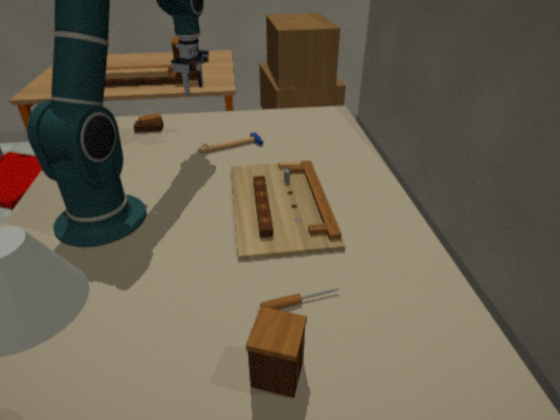

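The scene view shows the board with corners near (237,166), (406,194), (393,287) and (203,249). The dark rail runs from (248,185) to (355,205), on the robot's side. The peg is at (348,235), near the wedge at (387,255), so it is on the +y side. Next I'll get a coarse pose and take a wrist view from above.

```bash
cat > h.py <<'E'
from rig import robot
import cv2, numpy as np
def ray(ci,uv,z):
    R=cv2.Rodrigues(ci["rvec"])[0]; t=ci["tvec"]; o=-R.T@t
    uv=np.atleast_2d(uv).astype(float)
    d=np.c_[(uv[:,0]-ci["cx"])/ci["fx"],(uv[:,1]-ci["cy"])/ci["fy"],np.ones(len(uv))]@R
    return o+d*((z-o[2])/d[:,2])[:,None]
def down(yaw):  # tool z down, tool y axis at world angle yaw
    y=np.array([np.cos(yaw),np.sin(yaw),0]);z=np.array([0,0,-1.]);return np.c_[np.cross(y,z),y,z]
def snap(name,fn):
    ci=robot.camera_info(name); im=robot.grab_frame(name); cv2.imwrite(fn,im[:,:,::-1]); return ci,im
E
python3 - <<'E'
from h import *
np.set_printoptions(precision=4,suppress=True)
ci=robot.camera_info("scene")
c=ray(ci,[(237,166),(406,194),(393,286),(203,249)],.018)[:,:2];print(c,c.mean(0))
print(np.linalg.norm(c-np.roll(c,1,0),axis=1))
print(ray(ci,[(248,179),(355,199)],.048), ray(ci,[(348,229)],.06))
m=c.mean(0)
s=robot.get_state();print(np.arctan2(s["tool_rot"][1,1],s["tool_rot"][0,1]))
y=c[1]-c[0];yaw=np.arctan2(y[1],y[0]);print(yaw)
m=c.mean(0)
for h in (.45,.4,.35):
  for p in (m-[.05,0],m-[.1,0]):
    q=robot.ik([*p,h],down(yaw)); print(h,p,q)
E
```

```text
[[ 0.4262 -0.2352]
 [ 0.4114  0.2588]
 [ 0.7086  0.2582]
 [ 0.7233 -0.2302]] [0.5674 0.0129]
[0.2972 0.4943 0.2972 0.4887]
[[ 0.4907 -0.1786  0.048 ]
 [ 0.4881  0.1243  0.048 ]] [[0.5985 0.1237 0.06  ]]
1.100994058894697
1.6005996521021415
0.45 [0.5174 0.0129] [-0.4988  0.0919  0.458   1.4965 -0.0406  1.5626  1.5584]
0.45 [0.4674 0.0129] [-0.5633 -0.022   0.4628  1.6012  0.0098  1.5601  1.4999]
0.4 [0.5174 0.0129] [-0.4802  0.0982  0.436   1.5961 -0.0417  1.4566  1.5593]
0.4 [0.4674 0.0129] [-0.5421 -0.0139  0.4461  1.7011  0.006   1.4531  1.5038]
0.35 [0.5174 0.0129] [-0.4599  0.1161  0.4164  1.6851 -0.048   1.3505  1.565 ]
0.35 [0.4674 0.0129] [-0.5206  0.0062  0.4322  1.7913 -0.0027  1.3446  1.5129]
```

Run:
```python
from h import *
robot.move_ptp([.50,.01,.45],down(1.6)); robot.pause(.3)
ci,im=snap("wrist","pics/w1.png"); print(ci, robot.get_state()["time"])
```

```text
{'fx': 311.1763799843128, 'fy': 311.1763799843128, 'cx': 282.16840198725333, 'cy': 208.27736546586058, 'rvec': array([-2.0655415 , -2.12700529, -0.25626694]), 'tvec': array([ 0.00405109, -0.56830297,  0.51103133])} 2.725
```

View pics/w1.png

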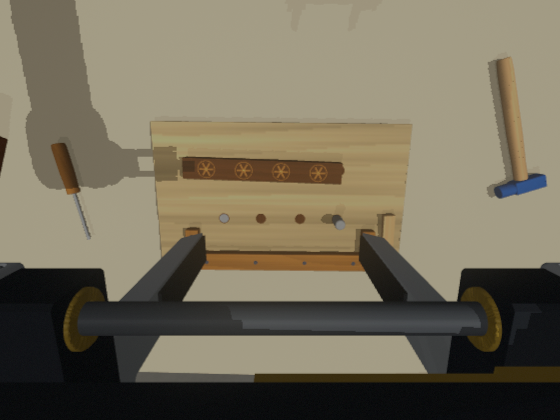

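The wrist view shows the rail from (183,157) to (342,184), the peg top at (340,225) and the board's near corners at (152,122) and (411,125). The fence's front edge is near row 252. Next I'll convert these to positions.

```bash
cat > m.py <<'E'
from h import *
np.set_printoptions(precision=4,suppress=True)
import sys
robot_t=robot.get_state()["time"]
ci=robot.camera_info("wrist"); im=cv2.imread("pics/w1.png")
R=cv2.Rodrigues(ci["rvec"])[0]; print("cam",-R.T@ci["tvec"],robot_t)
roi=im[145:200,150:370].astype(int); 
m=((roi.max(2)<115)).astype(np.uint8)
m=cv2.morphologyEx(m,cv2.MORPH_OPEN,np.ones((3,3)))
m=cv2.morphologyEx(m,cv2.MORPH_CLOSE,np.ones((9,9)))
c=max(cv2.findContours(m,0,2)[0],key=cv2.contourArea)
b=cv2.boxPoints(cv2.minAreaRect(c))+[150,145];print(b)
for z in(.048,.018):print(ray(ci,b,z))
print("board",ray(ci,[(152,122),(411,125),(159,250)],.018))
print("dogs/holes",ray(ci,[(224,217.5),(261,218),(300,219)],.018))
print("pegtop",ray(ci,[(340,225)],.06),"fence top front edge",ray(ci,[(205,252),(360,252)],.038))
o=cv2.resize(im[100:300,130:430],None,fx=2.6,fy=2.6,interpolation=cv2.INTER_CUBIC)
cv2.polylines(o,[((b-[130,100])*2.6).astype(int)],True,(0,255,0),1)
cv2.imwrite("pics/c1.png",o)
E
python3 m.py
```

```text
cam [0.4311 0.008  0.6311] 2.725
[[149.7198 176.8471]
 [150.5185 154.4828]
 [343.3796 161.3707]
 [342.5809 183.735 ]]
[[ 0.5195 -0.2382  0.048 ]
 [ 0.4778 -0.2337  0.048 ]
 [ 0.48    0.1239  0.048 ]
 [ 0.522   0.1256  0.048 ]]
[[ 0.5241 -0.2508  0.018 ]
 [ 0.4802 -0.2462  0.018 ]
 [ 0.4825  0.1299  0.018 ]
 [ 0.5267  0.1316  0.018 ]]
board [[ 0.4191 -0.239   0.018 ]
 [ 0.4101  0.2534  0.018 ]
 [ 0.6779 -0.2424  0.018 ]]
dogs/holes [[ 0.6033 -0.1052  0.018 ]
 [ 0.6021 -0.0297  0.018 ]
 [ 0.6019  0.0501  0.018 ]]
pegtop [[0.5999 0.1242 0.06  ]] fence top front edge [[ 0.6715 -0.1412  0.038 ]
 [ 0.6624  0.1735  0.038 ]]
```

View pics/c1.png

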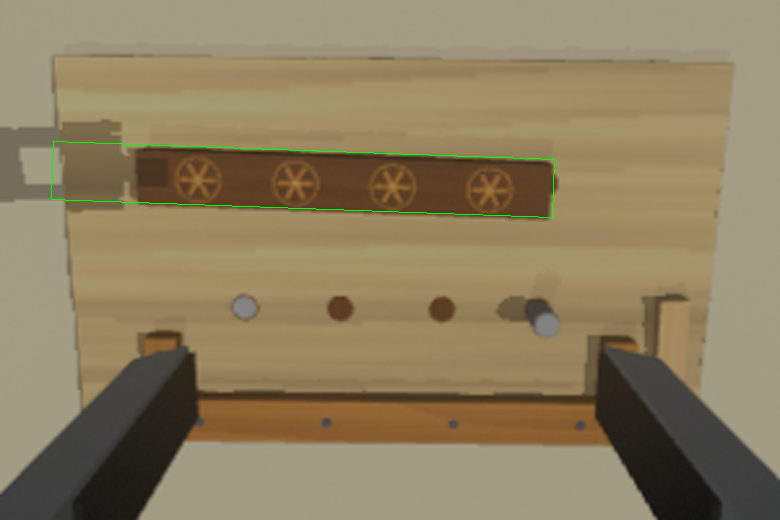

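Board origin is about (0.562, 0.009) with a turn of 0.018. The rail in the board frame is at (-63,-34) mm with a tilt of 0.024. The peg is at +y.

Plan:
1. Nudge the rail's +y end towards -y.
2. Push the front face forward, turning the rail to a tilt of 0.22.
3. Slide it lengthwise behind the peg.
4. Swing the -y end in.

```bash
cat >> h.py <<'E'
B=np.array([.562,.0088]); PHI=.018
ex=np.array([np.cos(PHI),np.sin(PHI)]); ey=np.array([-ex[1],ex[0]])
def W(p,z): return [*(B+p[0]/1e3*ex+p[1]/1e3*ey),z]       # board mm -> world
def Bd(w): d=(np.asarray(w)[...,:2]-B)*1e3; return np.stack([d@ex,d@ey],-1)
def un(t): return np.array([np.sin(t),np.cos(t)]),np.array([np.cos(t),-np.sin(t)])  # rail long dir, normal to fence
def RF(c,t,a,b):  # point a mm along rail, b mm across (fence side +), in board mm
    u,n=un(t); return np.asarray(c)+a*u+b*n
YF=lambda t: np.pi/2+PHI-t         # tool y along rail
YE=lambda t: PHI-t                 # tool y across rail
ZP=.045; ZT=.13
def look(fn): 
    robot.move_ptp([.47,.01,.45],down(1.6)); robot.pause(.2); return snap("wrist",fn)
E
python3 - <<'E'
from h import *
# 1: nudge the +y end towards -y
x=-60; yaw=YE(.02)
qa=robot.ik(W((x,140),ZT),down(yaw)); qb=robot.ik(W((x,140),ZT),down(yaw+np.pi)); print(qa,qb)
if qa is None or (qb is not None and abs(qb[6])<abs(qa[6])): yaw+=np.pi
robot.gripper_to(.01)
robot.move_ptp(W((x,140),ZT),down(yaw))
robot.move_linear(W((x,140),ZP),.12)
robot.move_linear(W((x,98),ZP),.06); f=robot.get_state()["force"]
robot.move_linear(W((x,112),ZP),.15); robot.move_linear(W((x,112),ZT),.2)
# 2: front face push with turning
robot.gripper_to(.094)
P0=np.array([-63,-60,.024]); P1=np.array([40,-71,.22])
c=P0[:2];t=P0[2]; s=RF(c,t,0,-45)
robot.move_ptp(W(s,ZT),down(YF(t))); robot.move_linear(W(s,ZP),.15)
for k in np.linspace(0,1,5):
    P=P0+(P1-P0)*k; robot.move_linear(W(RF(P[:2],P[2],0,-28),ZP),.06,down(YF(P[2])))
st=robot.get_state(); print(f,st["force"])
robot.move_linear(W(RF(P[:2],P[2],0,-40),ZP),.15); robot.move_linear(W(RF(P[:2],P[2],0,-40),ZT),.2)
ci,im=look("pics/w2.png"); np.save("ci2.npy",ci,allow_pickle=True); print(robot.get_state()["time"])
cv2.imwrite("pics/c2.png",cv2.resize(im[100:300,130:430,::-1],None,fx=2.6,fy=2.6,interpolation=cv2.INTER_CUBIC))
E
```

```text
[-0.68656329  0.34004505  0.40812196  1.95317042 -0.17234995  0.88176957
 -0.19126025] [ 0.1102385   0.36984244 -0.54982884  1.92682284  0.24161039  0.90986651
  2.58055427]
[ 0.08011416  0.20256865 -0.16501774] [-1.61591115  0.44409083  0.49945726]
17.0
```

View pics/c2.png

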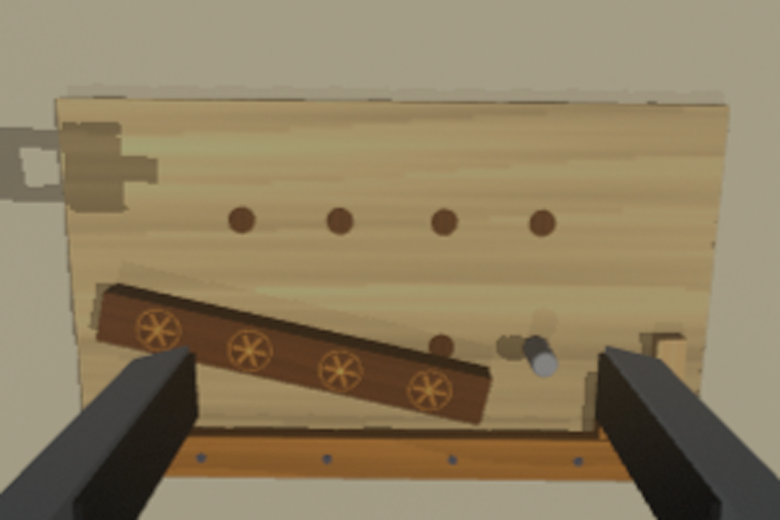

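The rail is now tilted with its +y end short of the peg. Its top corners in the crop are (118,291), (490,379), (478,424) and (97,338), and the peg top is at (543,363).

```bash
cat > p.py <<'E'
from h import *
np.set_printoptions(precision=4,suppress=True)
def pose(ci,cr):  # crop corners: front -y, front +y, back +y, back -y
    b=Bd(ray(ci,np.array(cr)/2.6+[130,100],.048)); u=(b[1]+b[2]-b[0]-b[3])/2
    print("corners",b.round(1).tolist(),"L",np.hypot(*u)); t=np.arctan2(u[0],u[1]); 
    # anchor at mean
    print("c",b.mean(0),"theta",t); return b.mean(0),t
E
python3 - <<'E'
from p import *
ci=np.load("ci2.npy",allow_pickle=True).item()
c,t=pose(ci,[(118,291),(490,379),(478,424),(97,338)])
C=lambda p:np.array(p)/2.6+[130,100]
print("peg",Bd(ray(ci,C([(543,363)]),.06)),"near edge",Bd(ray(ci,C([(57,99),(728,104)]),.018)),"fence",Bd(ray(ci,C([(250,437),(580,437)]),.038)))
print("stopL corner",Bd(ray(ci,C([(648,334)]),.018)))
print((np.array(c)-[40,115])@np.array(un(t)).T)
E
```

```text
corners [[-10.1, -202.2], [56.2, 76.6], [93.2, 68.7], [26.6, -220.6]] L 291.7621522071666
c [ 41.4712 -69.3761] theta 0.2297186954429362
peg [[ 38.7169 113.9937]] near edge [[-148.237  -247.5479]
 [-149.9529  248.2335]] fence [[ 110.4611 -109.8337]
 [ 107.7203  150.8536]]
stopL corner [[ 28.3248 204.0259]]
[-179.1976   43.4157]
```

Run:
```python
from h import *
t=.23; P0=np.array([41.5,-69.4]); P1=np.array([50.6,-2.])
robot.gripper_to(.01)
s=RF(P0,t,-182,0); robot.move_ptp(W(s,ZT),down(YE(t))); robot.move_linear(W(s,ZP),.12)
robot.move_linear(W(RF(P0,t,-160,0),ZP),.08)
hit=robot.move_linear(W(RF(P1,t,-158,0),ZP),.05,threshold=20)
st=robot.get_state(); print(hit,Bd(st["ee_pos"]),st["force"])
robot.move_linear(W(RF(P1,t,-180,0),ZP),.15); robot.move_linear(W(RF(P1,t,-180,0),ZT),.2)
ci,im=look("pics/w3.png"); np.save("ci3.npy",ci,allow_pickle=True); print(robot.get_state()["time"])
cv2.imwrite("pics/c3.png",cv2.resize(im[100:300,130:430,::-1],None,fx=2.6,fy=2.6,interpolation=cv2.INTER_CUBIC))
```

```text
False [  14.52052976 -155.9681079 ] [-0.55507084 -0.32634038 -0.48667215]
25.2333
```

View pics/c3.png

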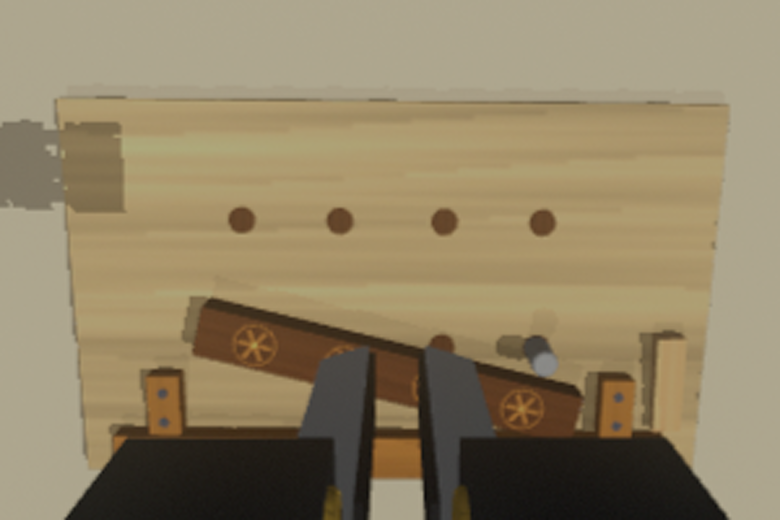

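The rail's +y end is now behind the peg. Its front top edge runs from (210,305) to (580,395), and its -y end at (192,353) is just inside the right stop's inner face at column 185. Next I'll swing the -y end in.

Run:
```python
from p import *
ci=np.load("ci3.npy",allow_pickle=True).item()
C=lambda p:np.array(p)/2.6+[130,100]
b=Bd(ray(ci,C([(210,305),(580,395),(571,437),(192,353)]),.048)); print(b)
print("stops inner front top",Bd(ray(ci,C([(183,377),(600,382)]),.038)))
```

```text
[[   0.043  -134.6125]
 [  68.8055  145.9693]
 [ 103.62    141.1903]
 [  37.8443 -149.8914]]
stops inner front top [[  60.902  -160.4409]
 [  61.8371  163.2984]]
```

Run:
```python
from h import *
P0=np.array([51,0,.23]); P1=np.array([86,0,.0]); a=-55
robot.gripper_to(.094)
s=RF(P0[:2],P0[2],a,-48); robot.move_ptp(W(s,ZT),down(YF(P0[2]))); robot.move_linear(W(s,ZP),.12)
for k in np.linspace(0,1,6):
    P=P0+(P1-P0)*k; h=robot.move_linear(W(RF(P[:2],P[2],a,-28),ZP),.06,down(YF(P[2])),threshold=20)
    if h: print("hit",k,robot.get_state()["force"]);break
q=RF(P[:2],P[2],a,-45); robot.move_linear(W(q,ZP),.15); robot.gripper_to(0.0)
for y in (-75,70):
    robot.move_linear(W((38,y),ZP),.12,down(YF(0)))
    h=robot.move_linear(W((72,y),ZP),.03,threshold=12)
    st=robot.get_state(); print(y,h,Bd(st["ee_pos"]),st["force"])
    robot.move_linear(W((40,y),ZP),.1)
robot.move_linear(W((40,70),.14),.2)
robot.move_ptp([.42,.01,.45],down(1.6)); robot.pause(.2)
ci,im=snap("wrist","pics/w4.png"); np.save("ci4.npy",ci,allow_pickle=True); print(robot.get_state()["time"])
cv2.imwrite("pics/c4.png",cv2.resize(im[100:330,130:430,::-1],None,fx=2.6,fy=2.6,interpolation=cv2.INTER_CUBIC))
```

```text
-75 True [ 61.51286048 -74.6629051 ] [-5.66986261  0.96520228  2.67210645]
70 True [61.49426524 69.97905917] [-6.32869964 -0.20001059  5.1074152 ]
38.6583
```

View pics/c4.png

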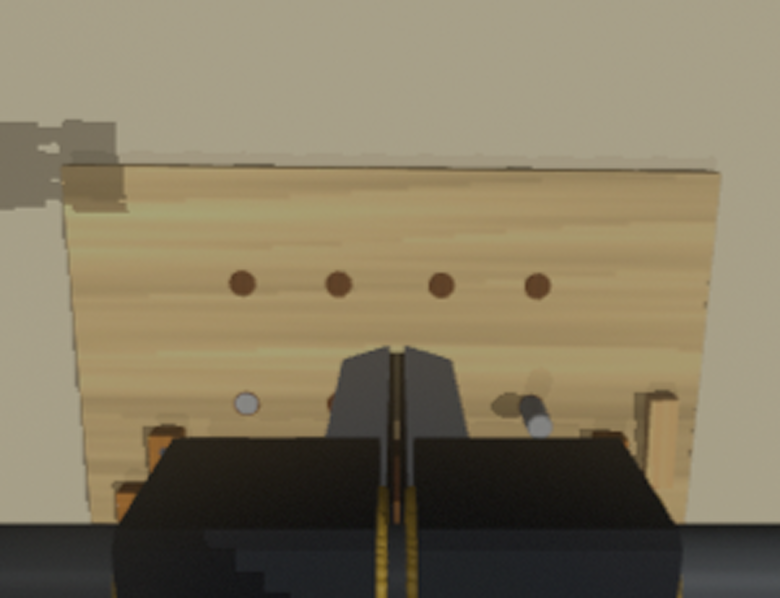

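The rail is hidden behind the hand in this view, but both pushes stopped at 61.5 mm, which fits a flush rail (about 69.5 mm front face). I'll check from further forward with the gripper open.

Run:
```python
from h import *
robot.gripper_to(.094)
robot.move_ptp([.56,.01,.45],down(1.6)); robot.pause(.3)
ci,im=snap("wrist","pics/w5.png"); np.save("ci5.npy",ci,allow_pickle=True); print(robot.get_state()["time"])
cv2.imwrite("pics/c5.png",cv2.resize(im[100:300,130:430,::-1],None,fx=2.6,fy=2.6,interpolation=cv2.INTER_CUBIC))
```

```text
41.075
```

View pics/c5.png

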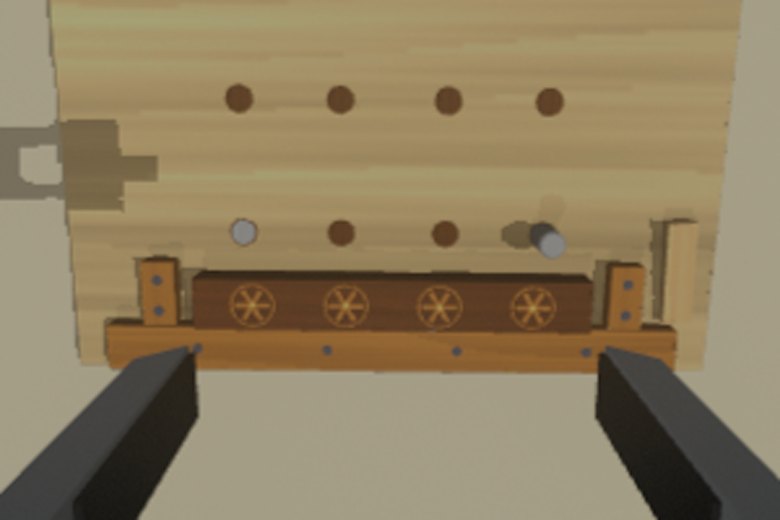

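The rail lies between the stops, from (193,275) to (592,330), flat along the fence and with a gap at each end. The wedge is in its place. I'll take the hand away and hand in.

Run:
```python
from h import *
robot.goto_joints([-1.143,0.417,-0.01,1.614,0.005,1.111,-0.053]); robot.pause(.3)
print(robot.get_state()["time"]); print(robot.sign_off())
```

```text
43.725
the job is handed in; nothing more can be done
None
```

The rail was pushed in behind the raised dog one end after the other and lies flat between the two end stops, flush against the back fence; the hand is back at its start pose and the job was handed in at about 44 s.

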